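Turn a neck block in the lever vice so its slot faces up

TASK

The instrument's neck block is clamped in the blue lever vice with its routed slot facing sideways; I need the slot facing up to finish it with the router. Swing the red-handled lever to open the jaws, turn the block a quarter turn so that the slotted end is on top, stand it flat on the vice bed in the middle of the jaws, and swing the lever back until the jaws hold it firmly. Leave the tools lying round the vice where they are.

Things in the scene. Friction and masses are not known exactly. Their poses are not given: they have to be found in the camera images.
- vice: Blue cast vice bolted to the bench. Origin: on the bench top under the middle of the clamped block; x from the sliding to the fixed jaw (away from the robot at yaw 0), y along the jaws (left), z up. Fixed jaw: face at x = +16 mm, casting ends at +67 mm. Base x = -135 to +65 mm, 96 mm wide, 150 mm over its bolt ears (20 mm high). Jaws 92 mm long in y, tops at z = 60 mm.
- bed (a point): Middle of the vice bed that the block stands on, between the jaws, 30 mm above the bench and 30 mm below the jaw tops; 16 mm from the fixed jaw's face. Axes as the vice's.
- sliding_jaw: Sliding jaw of the vice with its steel face plate, 92 mm long. Its origin coincides with the vice's when shut on the 32 mm block; the gripping face is 16 mm from it toward -x, from 30 to 60 mm up. The casting behind it reaches 50 mm from the origin. Axes as the vice's.
- jaw_travel (a joint): How far the sliding jaw is drawn back, m: 0 = shut on the 32 mm block, 0.014 = fully open (46 mm between the jaws). It is driven by the lever.
- lever (a joint): Lever angle, rad, about its upright pivot: 0 = shut on the block, grows counter-clockwise (from above) as it opens; stop at 1.85. At 0 it points 128 degrees counter-clockwise from the vice's x axis (front left), open it points front right. Stiff (about 4 N at the handle), stays where left. The jaw moves 7.6 mm per rad; about 15 N at the handle, just below 0, clamps well.
- handle (a point): Point on the axis of the lever's upright round red handle, 80 mm from the pivot, 78 mm above the bench. The handle is 17 mm thick from 55 to 85 mm above the bench, swelling to 20 mm at its top at 102 mm; the lever bar is below 55 mm. The handle can turn between the fingers as the lever swings.
- lever_hinge (a point): The lever's upright pivot axis at the height of the handle point; 83 mm from the vice's origin toward -x.
- neck_block: Brown wooden neck block, about 160 g: 32 mm thick (its x), 100 mm long (y), 75 mm high (z), origin at its centre. A slot 24 mm wide (z) and 18 mm deep, cut through the whole thickness, opens in the middle of its +y end. At the start it stands in the jaws on its 100 mm side with +y level, to the vice's left (vice +y); at the end +y must point up.
- slot (a point): Middle of the slot's mouth in the +y end of the neck block, 50 mm from its centre.
- rule: Yellow tape measure, 62 x 76 x 32 mm, on the bench right of the vice; origin under its middle. A bystander.
- sander: Wooden sanding block, 42 x 76 x 29 mm, front left; origin under its middle. A bystander.
- caliper: Steel vernier caliper, 59 x 160 x 5 mm, lying right of the vice; origin under its middle. A bystander.
- chisel: Wide chisel with wooden handle, 28 x 240 x 29 mm, along the front edge; origin under its middle. A bystander.

How it is judged (in metres and radians):
On the way, in this order (a step that is already met when the one before it is completed fails the run):
1. the lever is swung open and the sliding jaw drawn back at least 6 mm, the block still standing in the vice on its long side (value of joint jaw_travel above 0.006 m and angle between neck_block's own z axis and vertical below 0.2 rad and z of neck_block in the frame of vice below 0.075 m), for 0.1 s.
2. the block stands on the vice bed between the open jaws, slotted end up (value of joint jaw_travel above 0.004 m and angle between neck_block's own y axis and vertical below 0.2 rad and z of neck_block in the frame of vice between 0.075 and 0.085 m and horizontal distance between neck_block and vice below 0.025 m), for 0.1 s.
At the end, for the whole second after the job is handed in: The block stands slotted end up (its y axis within 5 degrees of vertical), its plain end flat on the vice bed (centre 77 to 83.5 mm above the bench), centred along the jaws within 16 mm, and the sliding jaw presses on it with more than 8 N; it is at rest and let go (angle between neck_block's own y axis and vertical below 0.09 rad and z of neck_block in the frame of vice between 0.077 and 0.0835 m and y of neck_block in the frame of vice between -0.016 and 0.016 m and x of neck_block in the frame of vice between -0.016 and 0.006 m and contact force between sliding_jaw and neck_block above 8 N and value of joint jaw_travel below 0.002 m and linear speed of neck_block below 0.02 m/s and angular speed of neck_block below 0.1 rad/s); the robot touches nothing.
It fails at once if a bystander (tape measure, sanding block, caliper or chisel) is moved more than 25 mm (distance of any of rule, sander, caliper, chisel from where it was at the start of the episode above 0.025 m).
It also fails if it takes over 66 s, if anything falls off the work surface, if the arm or the gripper's body presses on something with over 40 N, if the wrist force passes 120 N, or if a joint passes its speed limit or range.

ROBOT

A 6-joint arm with a two-finger parallel gripper is mounted at the origin on a cart in front of the work surface, level with it; the furniture and walls round the work are solid. World frame = base frame: x ahead of the robot, y to its left, z up, the work surface at z = 0. Lengths are in mm, angles in rad, forces in N, time in s.
With the tool pointing down it reaches from about 275 to 1000 mm from the base axis. Payload 8.4 kg.
Tool frame: the origin (TCP) lies between the finger pads; the fingertips stand 8 mm ahead of it and the grasp point (between the pads) lies 11 mm behind it (tcp_to_tips is the distance from the TCP to the fingertips, in mm); z points along the fingers, y is the line along which they close (so a half turn about z gives the same grasp; the last joint's range is limited). The gripper opens to 85 mm and grips with 20 to 120 N. Pads are 22 mm wide; open, the fingers measure 114 mm over their backs; the gripper's body (76 mm by 85 mm) begins 54 mm behind the grasp point. The pads swing forward as they close: fully open they stand 13 mm farther back than shut.
Start: joints at [-1.298, 0.353, 1.633, -0, 1.155, -0.002], TCP at [169.595, -601.553, 239.281] pointing down, gripper open.
Joint ranges: [-2.63, 2.63], [-0.92, 2.1], [0.06, 2.66], [-1.3, 4.44], [0, 2.69], [-3.02, 3.02]. Speed limits (rad/s): [2.22, 2.22, 2.79, 3.14, 3.14, 3.14].

INTERFACE

Orientations are given as [roll, pitch, yaw] about the fixed x, y, z axes, in that order (R = Rz(yaw) Ry(pitch) Rx(roll)).
In Python, from rig import * gives the robot as it stands.
- The arm moves only by the tool step_arm, never from a script. Its argument "motion" is a list of rows, each an object with "claw": the finger opening in mm, from 0 to 85.4; "delta_pos": the shift along the tool's x, y, z in mm, a list of three; "turn": the turn about the tool's z in rad. In form: [{"claw": claw, "delta_pos": [dx, dy, dz], "turn": turn}, ...]. A call has 1 to 8 rows; each row shifts and turns the commanded pose from where the row before left it, along the tool's axes as they then stand; what a row does not reach is not made up. A row lasts 1/12 s, in which the tool goes at most 41.7 mm and 7.16 degrees, less where a joint would pass 70% of its speed; a pose out of reach is approached as far as the arm can. A call is refused whole if a number of a shift passes 41.7 or a number of a turn 0.125, either way. A call with a gripper value outside its range is refused whole. The fingers move at their own pace and stop on an object; "force" is the grip in N (left out, the last holds). Time passes only in rows, so rows that do not move let the fingers close. It gives the time, the measured TCP pose, the force, the opening and the grip force at its end, in the units of the state.
- sense(): the state, without advancing time (a new reading comes with each control period).
- grab_frame(name): name is "scene" or "side" or "wrist"; returns a dict with "img" (420x560x3 uint8, red, green, blue), "vertical_fov" (degrees; the focal length in pixels is half the picture's height over the tangent of half this angle, whatever the lens; pixels are square), "cx", "cy" (the principal point, pixels), "D" ([k1, k2, p1, p2, k3] as OpenCV has them; the pictures are not rectified), "R" (3x3) and "t" (3): a world point X has camera coordinates R X + t. Camera axes: x right, y down, z forward; pixel columns grow to the right and rows downward; lengths in mm; the calibration is good to about 2 mm. A picture is of the moment at which its call begins. There is no depth.
- sign_off(): hands the job in; it is judged then, once.
The state is a dict: "clock": time; "qpos": joint angles; "qvel": joint speeds; "joint_efforts": joint torques, N m; "eef_pos": TCP position; "tcp_rot": TCP orientation; "contact_force": force on the tool from outside, world axes, zero at the start; "wrist_torque": the same for the moment, N m; "opening": opening from 0.0 (shut) to 1.0 (fully open); "grasp_force": force on a finger pad.
Only numpy, scipy, OpenCV 4.12 (cv2) and the standard library are available. Lean on these libraries where they do the work, as an engineer would, in place of code of your own. Each camera call takes 0.05 s, during which the arm holds its last target. There are 200 camera calls.

## Working session

There is one attempt and no reset: what is moved stays moved. The work goes in short steps, Python scripts to look and compute and a tool call to move; the robot and the scene stay as the last step left them, time stands still between calls to the robot, and variables do not carry over. Pictures are saved under pics/ and viewed, at most 10 in all, crops included, and the job is handed in when it is done.

Besides the shell and the picture viewer there is one more tool, called after "Emit:" as name(argument=value, ...), one argument or row to a line, values as JSON. step_arm: Moves the arm, as the interface text tells. Its arguments: {"type":"object","properties":{"motion":{"type":"array","items":{"type":"object","properties":{"claw":{"type":"number"},"delta_pos":{"type":"array","items":{"type":"number"}},"turn":{"type":"number"}}}},"force":{"type":"number"}},"required":["motion"]}

```bash
ls; mkdir -p pics; python3 - <<'E'
from rig import *
import cv2,numpy as np,pickle
print(sense())
d={}
for n in ("scene","side"):
    f=grab_frame(n); d[n]=f
    print(n,f["vertical_fov"],f["cx"],f["cy"],f["D"],np.round(f["R"],3).tolist(),np.round(f["t"],1))
    cv2.imwrite(f"pics/{n}0.png",cv2.cvtColor(f["img"],cv2.COLOR_RGB2BGR))
pickle.dump(d,open("f0.pkl","wb"))
E
```

```text
pics
{'clock': 0.0, 'qpos': array([-1.29838875e+00,  3.53665474e-01,  1.63416525e+00, -1.11976402e-06,
        1.15519561e+00, -2.38671566e-03]), 'qvel': array([ 0.00021744, -0.00083749,  0.00062642, -0.00050007, -0.00110654,
        0.00014645]), 'joint_efforts': array([-3.39430124e-03, -6.05254269e+01, -3.42069268e+01, -2.40308345e-04,
        9.33509757e-03, -3.48986623e-05]), 'eef_pos': array([ 169.47083812, -601.08341886,  238.53753902]), 'tcp_rot': array([-3.14015897e+00, -2.39799459e-06,  2.74794740e-01]), 'contact_force': array([-0.10418311, -0.29025289, -0.50763376]), 'wrist_torque': array([-0.0038783 , -0.00481857,  0.02844588]), 'grasp_force': 0.0, 'opening': 0.9991932331029981}
scene 44.548060207166685 283.0823277787572 203.01198846902 [0.00987621 0.         0.         0.         0.        ] [[-0.735, -0.677, -0.023], [-0.387, 0.448, -0.806], [0.556, -0.584, -0.591]] [332.2 279.7 851.8]
side 55.38523040264959 275.23207629034226 205.66929470976086 [-0.08474437  0.          0.          0.          0.        ] [[-1.0, 0.0, 0.003], [-0.002, 0.677, -0.736], [-0.002, -0.736, -0.677]] [523.4 116.1 833.8]
```

View pics/scene0.png

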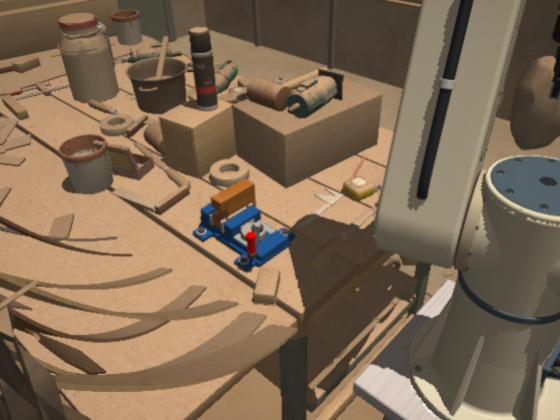

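View pics/side0.png

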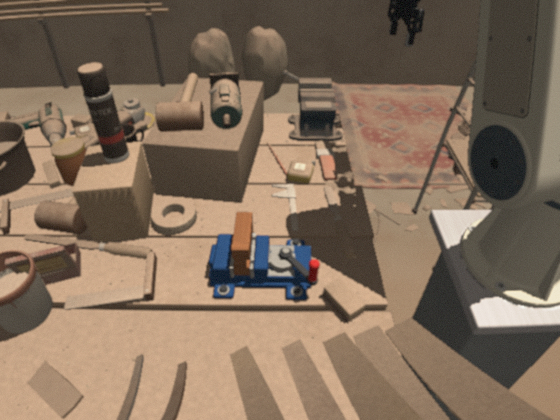

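The scene view shows the vice with its orange block near (233,205) and the red handle near (251,243). The side view has the block at (243,245) and the handle at (314,270). Next I'll write helpers and enlarge both views.

```bash
cat > h.py <<'E'
import numpy as np,cv2,pickle
def K(f):
    F=f["img"].shape[0]/2/np.tan(np.radians(f["vertical_fov"])/2)
    return np.array([[F,0,f["cx"]],[0,F,f["cy"]],[0,0,1.]])
def ray(f,uv):
    p=cv2.undistortPoints(np.array(uv,float).reshape(-1,1,2),K(f),np.array(f["D"]))[:,0]
    R=np.array(f["R"]);t=np.array(f["t"])
    return -R.T@t,(np.c_[p,np.ones(len(p))]@R)
def onz(f,uv,z):
    c,d=ray(f,uv); return c+d*((z-c[2])/d[:,2])[:,None]
def tri(fs,uvs):
    A=np.zeros((3,3));b=np.zeros(3)
    for f,uv in zip(fs,uvs):
        c,d=ray(f,[uv]);d=d[0]/np.linalg.norm(d[0]);P=np.eye(3)-np.outer(d,d);A+=P;b+=P@c
    return np.linalg.solve(A,b)
def proj(f,X):
    R=np.array(f["R"]);return cv2.projectPoints(np.array(X,float).reshape(-1,1,3),cv2.Rodrigues(R)[0],np.array(f["t"],float),K(f),np.array(f["D"]))[0][:,0]
def hsv(f): return cv2.cvtColor(f["img"],cv2.COLOR_RGB2HSV)
def big(m):
    n,l,s,c=cv2.connectedComponentsWithStats(m.astype(np.uint8)); i=1+np.argmax(s[1:,4]); return l==i
def red(f):
    H=hsv(f);return big(((H[...,0]<5)|(H[...,0]>174))&(H[...,1]>200)&(H[...,2]>110))
def block(f):
    H=hsv(f);return big((H[...,0]>=7)&(H[...,0]<15)&(H[...,1]>165)&(H[...,2]>60))
def blue(f):
    H=hsv(f);return big((H[...,0]>100)&(H[...,0]<125)&(H[...,1]>150)&(H[...,2]>50))
E
python3 - <<'E'
from h import *
d=pickle.load(open("f0.pkl","rb"))
out=[]
for n,(x,y) in (("scene",(180,170)),("side",(195,195))):
    f=d[n]
    for g in(red,block,blue):
        m=g(f);ys,xs=np.nonzero(m);print(n,g.__name__,m.sum(),xs.min(),xs.max(),ys.min(),ys.max(),xs.mean().round(1),ys.mean().round(1))
    out.append(cv2.resize(f["img"][y:y+110,x:x+130],None,fx=5.4,fy=5.4,interpolation=cv2.INTER_CUBIC)[:,:,::-1])
for o,n in zip(out,"ab"): cv2.imwrite(f"pics/crop_{n}.png",o)
for n in d: print(n,"cam",(-d[n]["R"].T@d[n]["t"]).round())
p=[np.argwhere(red(d[n])).mean(0)[::-1] for n in d];print("handle",tri(list(d.values()),p))
E
```

```text
scene red 109 246 254 232 253 251.5 240.7
scene block 1021 212 254 179 225 233.0 198.6
scene blue 1039 194 259 204 255 228.8 227.7
side red 1 311 311 266 266 311.0 266.0
side block 2 244 245 268 269 244.5 268.5
side blue 286 210 230 236 271 220.6 252.7
scene cam [-121.  597.  737.]
side cam [525. 535. 648.]
handle [459.14759068  80.21819096  80.44059499]
```

View pics/crop_a.png

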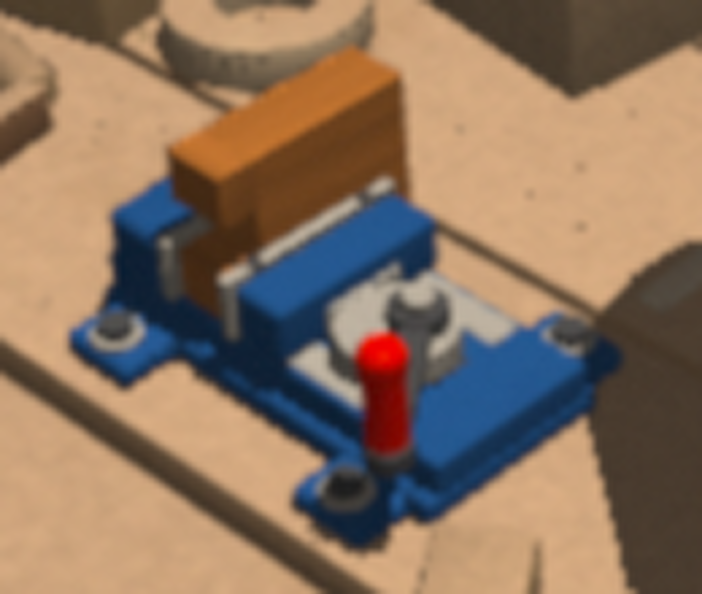

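View pics/crop_b.png

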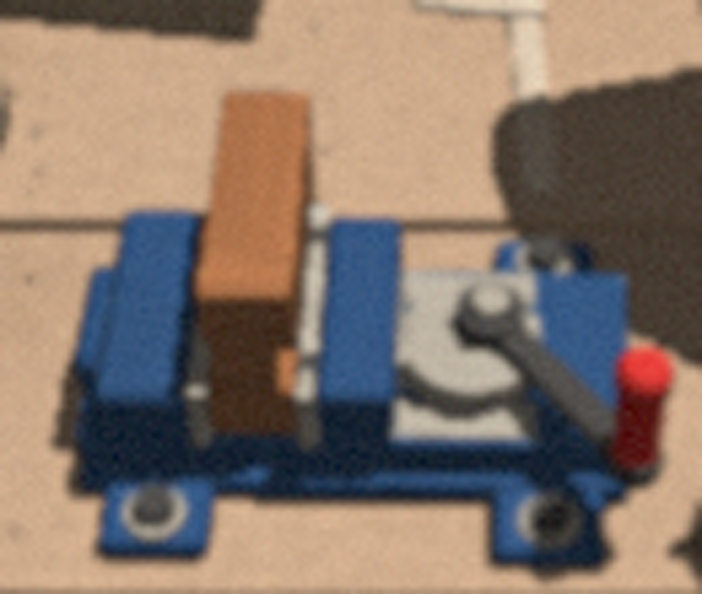

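The crops show the block top corners: scene (170,152), (217,182), (402,75), (350,48); side (223,92), (308,94), (295,300), (197,298). They also show the pivot cap, the handle and the bolts. Now I'll turn these into positions.

```bash
cat > m0.py <<'E'
from h import *
d=pickle.load(open("f0.pkl","rb"));S,B=d["scene"],d["side"]
cs=lambda p:(np.array(p,float)+.5)/5.4-.5+[180,170]
cb=lambda p:(np.array(p,float)+.5)/5.4-.5+[195,195]
a=onz(S,cs([(170,152),(217,182),(402,75),(350,48)]),105) # far-left, near-left, near-right, far-right
b=onz(B,cb([(197,298),(295,300),(308,94),(223,92)]),105)
for n,q in(("scene",a),("side",b)):
    e=(q[2]+q[3]-q[0]-q[1]); print(n,q[:,:2].round(1).tolist(),q.mean(0).round(1),"yaw",np.arctan2(-e[1],-e[0])-np.pi/2, np.linalg.norm(e)/2)
    bolts=0
# bolts tops z~22
q=onz(S,cs([(115,325),(347,485),(572,330)]),22);r=onz(B,cb([(155,508),(550,518),(547,255)]),22)
print(q.round(1).tolist(),r.round(1).tolist())
print("handle top tri",tri([S,B],[cs((383,350)),cb((645,370))]),"pivot",tri([S,B],[cs((418,297)),cb((492,303))]))
print("handle base",tri([S,B],[cs((390,462)),cb((635,465))]))
E
python3 m0.py
```

```text
scene [[601.7, 59.5], [572.7, 60.7], [570.8, -38.4], [601.3, -38.4]] [586.6  10.8 105. ] yaw -0.011609863338744475 98.4338841470437
side [[603.0, 61.2], [570.3, 61.9], [570.2, -37.4], [601.4, -38.4]] [586.2  11.8 105. ] yaw -0.00827431518784949 99.42211904134503
[[621.0, 84.1, 22.0], [479.4, 88.2, 22.0], [477.4, -36.6, 22.0]] [[621.9, 86.3, 22.0], [483.5, 90.1, 22.0], [479.9, -33.8, 22.0]]
handle top tri [455.51162404  86.38408251  99.84871037] pivot [503.3250181   23.76259173  61.08309783]
handle base [455.25855105  86.69299877  47.43759259]
```

```bash
cat >> m0.py <<'E'
print("---")
j=onz(B,cb([(325,400),(385,402),(402,222),(333,220),(82,400),(182,402),(197,213),(127,213)]),60);print("side jaws",j.round(1)[:,:2].tolist())
j=onz(S,cs([(243,290),(285,318),(434,228),(390,193),(115,212)]),60);print("scene jaw",j.round(1)[:,:2].tolist())
for T in((503.3,23.8,0),):pass
def vice(p,o,y):
    c,s=np.cos(y),np.sin(y);return np.array([[o[0]+c*a-s*b,o[1]+s*a+c*b,z] for a,b,z in p])
E
python3 m0.py | sed -n '/---/,$p'
```

```text
---
side jaws [[561.6, 68.1], [541.0, 69.0], [536.0, -15.7], [561.7, -16.7], [645.4, 68.6], [610.8, 69.2], [612.7, -20.1], [639.0, -20.0]]
scene jaw [[560.2, 63.9], [534.7, 64.9], [531.6, -14.2], [562.1, -19.2], [638.2, 63.8]]
```

Emit:
step_arm(
  motion=[
    {"claw":85,"delta_pos":[0,0,-10],"turn":0.1},
    {"claw":85,"delta_pos":[0,0,-10],"turn":0.1},
    {"claw":85,"delta_pos":[0,0,0],"turn":0.075},
    {"claw":85,"delta_pos":[15,-36,0],"turn":0},
    {"claw":85,"delta_pos":[15,-36,0],"turn":0},
    {"claw":85,"delta_pos":[15,-36,0],"turn":0},
    {"claw":85,"delta_pos":[15,-36,0],"turn":0},
    {"claw":85,"delta_pos":[15,-36,0],"turn":0},
  ],
  force=40,
)

```text
clock: 0.77
eef_pos: [244.7, -419.6, 258.9]
tcp_rot: [-3.141, 0.0, -0.001]
contact_force: [0.9, -0.0, 0.6]
opening: 0.996
grasp_force: 0.0
```

Emit:
step_arm(
  motion=[
    {"claw":85,"delta_pos":[15,-36,0],"turn":0},
    {"claw":85,"delta_pos":[15,-36,0],"turn":0},
    {"claw":85,"delta_pos":[15,-36,0],"turn":0},
    {"claw":85,"delta_pos":[15,-36,0],"turn":0},
    {"claw":85,"delta_pos":[15,-36,0],"turn":0},
    {"claw":85,"delta_pos":[15,-36,0],"turn":0},
    {"claw":85,"delta_pos":[15,-36,0],"turn":0},
    {"claw":85,"delta_pos":[15,-36,0],"turn":0},
  ],
)

```text
clock: 1.43
eef_pos: [364.8, -131.7, 259.3]
tcp_rot: [3.141, -0.0, -0.001]
contact_force: [0.9, -0.5, 0.9]
opening: 0.995
grasp_force: 0.0
```

Emit:
step_arm(
  motion=[
    {"claw":85,"delta_pos":[15,-36,0],"turn":0},
    {"claw":85,"delta_pos":[15,-36,0],"turn":0},
    {"claw":85,"delta_pos":[15,-36,0],"turn":0},
    {"claw":85,"delta_pos":[15,-36,0],"turn":0},
    {"claw":85,"delta_pos":[15,-36,0],"turn":0},
    {"claw":85,"delta_pos":[15.5,-38,0],"turn":0},
    {"claw":85,"delta_pos":[0,0,30],"turn":0},
    {"claw":85,"delta_pos":[0,0,30],"turn":0},
  ],
)

```text
clock: 2.1
eef_pos: [457.1, 86.9, 199.6]
tcp_rot: [-3.141, -0.004, 0.004]
contact_force: [-0.7, 0.1, -0.8]
opening: 0.991
grasp_force: 0.0
```

```bash
python3 - <<'E'
from rig import *
from h import *
print(sense()["eef_pos"])
f=grab_frame("wrist")
m=red(f);ys,xs=np.nonzero(m);print(m.sum(),xs.min(),xs.max(),ys.min(),ys.max())
print("ray to z=100 through top",onz(f,[[xs.mean(),ys.mean()]],95))
o=np.concatenate([f["img"]],1);cv2.imwrite("pics/w1.png",o[:,:,::-1]);pickle.dump(f,open("w1.pkl","wb"))
E
```

```text
[457.06052171  86.94635681 199.60959911]
297 270 292 192 221
ray to z=100 through top [[456.52782965  85.45486173  95.        ]]
```

View pics/w1.png

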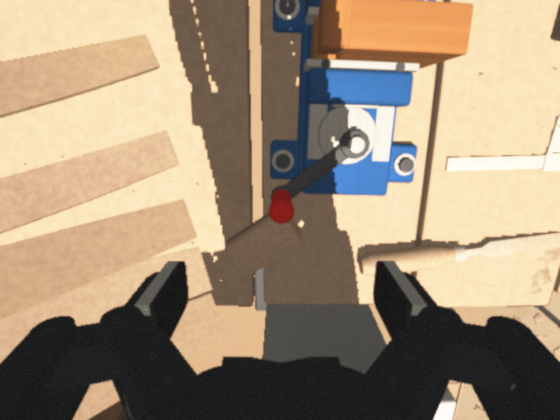

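The wrist view shows the handle at (281,208), the pivot at (356,143), the sliding jaw from column 305 to 412 and the block from 320 to 470. I'll check the vice centre against these, then go down to the handle.

```bash
python3 - <<'E'
from h import *
f=pickle.load(open("w1.pkl","rb"))
print("jaw60",onz(f,[(307,103),(411,106),(308,68),(412,70)],60).round(1)[:,:2].tolist())
print("bolts22",onz(f,[(283,160),(404,163),(288,8)],22).round(1)[:,:2].tolist())
print("pivot61",onz(f,[(357,143)],61).round(1),"blk105",onz(f,[(320,52),(464,54),(472,4)],105).round(1)[:,:2].tolist())
E
```

```text
jaw60 [[536.4, 64.5], [534.9, -21.4], [563.2, 64.3], [562.9, -19.4]]
bolts22 [[484.2, 83.5], [482.0, -35.3], [617.4, 79.8]]
pivot61 [[504.4  21.7  61. ]] blk105 [[567.5, 60.2], [568.2, -36.5], [599.0, -38.0]]
```

Emit:
step_arm(
  motion=[
    {"claw":85,"delta_pos":[-1.5,0.5,30],"turn":0},
    {"claw":85,"delta_pos":[0,0,35],"turn":0},
    {"claw":85,"delta_pos":[0,0,35],"turn":0},
    {"claw":85,"delta_pos":[0,0,20],"turn":0},
    {"claw":85,"delta_pos":[0,0,11],"turn":0},
    {"claw":10,"delta_pos":[0,0,0],"turn":0},
    {"claw":10,"delta_pos":[0,0,0],"turn":0},
    {"claw":10,"delta_pos":[0,0,0],"turn":0},
  ],
  force=30,
)

```text
clock: 2.82
eef_pos: [454.4, 83.8, 69.3]
tcp_rot: [-3.141, -0.001, -0.001]
contact_force: [-0.3, -0.3, 0.5]
opening: 0.596
grasp_force: 0.0
```

Emit:
step_arm(
  motion=[
    {"claw":10,"delta_pos":[0,0,0],"turn":0},
    {"claw":10,"delta_pos":[0,0,0],"turn":0},
    {"claw":10,"delta_pos":[0,0,0],"turn":0},
    {"claw":10,"delta_pos":[0,0,0],"turn":0},
    {"claw":10,"delta_pos":[0,0,0],"turn":0},
  ],
)

```text
clock: 3.23
eef_pos: [453.3, 85.0, 69.3]
tcp_rot: [-3.14, 0.0, -0.001]
contact_force: [-4.6, 9.9, 6.8]
opening: 0.211
grasp_force: 29.1
```

Emit:
step_arm(
  motion=[
    {"claw":10,"delta_pos":[-8.9,8,0],"turn":0},
    {"claw":10,"delta_pos":[-7.6,9.2,0],"turn":0},
    {"claw":10,"delta_pos":[-6.1,10.2,0],"turn":0},
    {"claw":10,"delta_pos":[-4.6,11,0],"turn":0},
  ],
)

```text
clock: 3.57
eef_pos: [424.9, 46.4, 68.8]
tcp_rot: [-3.14, 0.002, 0.0]
contact_force: [0.3, 7.4, -0.6]
opening: 0.207
grasp_force: 29.5
```

Emit:
step_arm(
  motion=[
    {"claw":10,"delta_pos":[-2,11.6,0],"turn":0},
    {"claw":10,"delta_pos":[-0.6,11.9,0],"turn":0},
    {"claw":10,"delta_pos":[1.2,11.9,0],"turn":0},
    {"claw":10,"delta_pos":[2.5,11.6,0],"turn":0},
    {"claw":10,"delta_pos":[4.1,11,0],"turn":0},
    {"claw":10,"delta_pos":[5.8,10.5,0],"turn":0},
    {"claw":10,"delta_pos":[7.3,9.4,0],"turn":0},
    {"claw":10,"delta_pos":[8.6,8.2,0],"turn":0},
  ],
)

```text
clock: 4.23
eef_pos: [452.2, -40.3, 68.5]
tcp_rot: [-3.14, 0.002, -0.0]
contact_force: [-2.4, 10.0, -0.7]
opening: 0.213
grasp_force: 30.7
```

Emit:
step_arm(
  motion=[
    {"claw":85,"delta_pos":[0,0,0],"turn":0},
    {"claw":85,"delta_pos":[0,0,0],"turn":0},
    {"claw":85,"delta_pos":[0,0,0],"turn":0},
    {"claw":85,"delta_pos":[0,0,-15],"turn":0},
    {"claw":85,"delta_pos":[0,0,-35],"turn":0},
    {"claw":85,"delta_pos":[0,0,-35],"turn":-0.121},
    {"claw":85,"delta_pos":[0,0,-35],"turn":-0.121},
    {"claw":85,"delta_pos":[0,0,-30],"turn":-0.121},
  ],
)

```text
clock: 4.9
eef_pos: [453.0, -40.2, 220.6]
tcp_rot: [3.141, -0.001, 0.369]
contact_force: [0.1, -0.4, -0.0]
opening: 0.994
grasp_force: 0.0
```

Emit:
step_arm(
  motion=[
    {"claw":85,"delta_pos":[0,0,0],"turn":-0.121},
    {"claw":85,"delta_pos":[0,0,0],"turn":-0.121},
    {"claw":85,"delta_pos":[0,0,0],"turn":-0.121},
    {"claw":85,"delta_pos":[0,0,0],"turn":-0.121},
    {"claw":85,"delta_pos":[0,0,0],"turn":-0.121},
    {"claw":85,"delta_pos":[0,0,0],"turn":-0.121},
    {"claw":85,"delta_pos":[0,0,0],"turn":-0.121},
    {"claw":85,"delta_pos":[0,0,0],"turn":-0.121},
  ],
)

```text
clock: 5.57
eef_pos: [452.8, -40.2, 218.3]
tcp_rot: [-3.142, 0.0, 1.337]
contact_force: [0.5, -0.1, 0.6]
opening: 0.993
grasp_force: 0.0
```

Emit:
step_arm(
  motion=[
    {"claw":85,"delta_pos":[0,0,0],"turn":-0.121},
    {"claw":85,"delta_pos":[0,0,0],"turn":-0.121},
    {"claw":85,"delta_pos":[0,0,0],"turn":0},
  ],
)

```text
clock: 5.82
eef_pos: [452.9, -40.3, 218.3]
tcp_rot: [-3.142, 0.0, 1.579]
contact_force: [-0.9, -0.1, -0.2]
opening: 0.996
grasp_force: 0.0
```

```bash
python3 - <<'E'
from rig import *
from h import *
s=sense();print(s["eef_pos"],s["tcp_rot"],s["clock"])
d={n:grab_frame(n) for n in("scene","side")};pickle.dump(d,open("f1.pkl","wb"))
out=[cv2.resize(d[n]["img"][y:y+110,x:x+130],None,fx=3,fy=3,interpolation=cv2.INTER_CUBIC)[:,:,::-1] for n,(x,y) in (("scene",(180,170)),("side",(195,195)))]
cv2.imwrite("pics/c2.png",np.hstack(out))
E
```

```text
[452.87794662 -40.26384515 218.32776064] [-3.14153451e+00  1.24005381e-04  1.57885754e+00] 5.8167
```

View pics/c2.png

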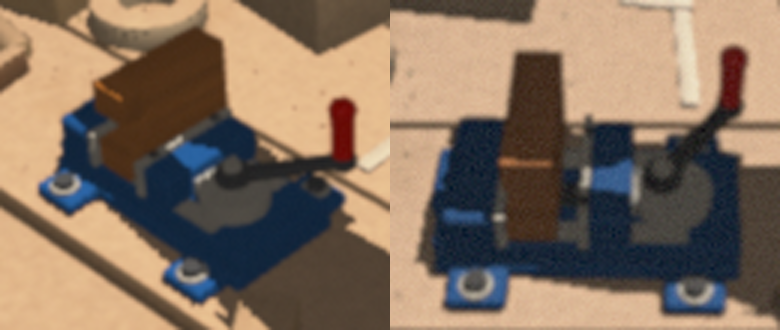

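The side view shows the jaws open and the block still upright in its place, its top at about (515–561, 52). Next I'll grasp it near its slotted end.

Emit:
step_arm(
  motion=[
    {"claw":85,"delta_pos":[22,33,0],"turn":0.018},
    {"claw":85,"delta_pos":[22,33.5,0],"turn":0},
    {"claw":85,"delta_pos":[22,33.5,0],"turn":0},
    {"claw":85,"delta_pos":[22,33.5,0],"turn":0},
    {"claw":85,"delta_pos":[0,0,30],"turn":0},
    {"claw":85,"delta_pos":[0,0,35],"turn":0},
    {"claw":85,"delta_pos":[0,0,35],"turn":0},
    {"claw":85,"delta_pos":[0,0,25],"turn":0},
  ],
  force=20,
)

```text
clock: 6.58
eef_pos: [586.5, 46.2, 90.5]
tcp_rot: [-3.139, 0.0, 1.551]
contact_force: [0.2, 0.2, -0.4]
opening: 0.995
grasp_force: 0.0
```

Emit:
step_arm(
  motion=[
    {"claw":85,"delta_pos":[0,0,15],"turn":0},
    {"claw":85,"delta_pos":[0,0,3],"turn":0},
    {"claw":85,"delta_pos":[0,0,0],"turn":0},
  ],
)

```text
clock: 6.83
eef_pos: [587.1, 45.9, 74.3]
tcp_rot: [-3.139, 0.0, 1.552]
contact_force: [-0.9, 0.5, 0.2]
opening: 0.998
grasp_force: 0.0
```

Emit:
step_arm(
  motion=[
    {"claw":28,"delta_pos":[0,0,0],"turn":0},
    {"claw":28,"delta_pos":[0,0,0],"turn":0},
    {"claw":28,"delta_pos":[0,0,0],"turn":0},
    {"claw":28,"delta_pos":[0,0,0],"turn":0},
    {"claw":28,"delta_pos":[0,0,0],"turn":0},
    {"claw":28,"delta_pos":[0,0,0],"turn":0},
    {"claw":28,"delta_pos":[0,0,0],"turn":0},
    {"claw":28,"delta_pos":[0,0,0],"turn":0},
  ],
  force=20,
)

```text
clock: 7.5
eef_pos: [587.7, 45.9, 76.2]
tcp_rot: [-3.142, -0.0, 1.554]
contact_force: [-3.9, -0.5, 5.8]
opening: 0.373
grasp_force: 22.5
```

Emit:
step_arm(
  motion=[
    {"claw":28,"delta_pos":[0,0,-8],"turn":0},
    {"claw":28,"delta_pos":[0,0,-12],"turn":0},
    {"claw":28,"delta_pos":[0,0,-15],"turn":0},
    {"claw":28,"delta_pos":[0,0,-15],"turn":0},
    {"claw":28,"delta_pos":[0,0,-15],"turn":0},
    {"claw":28,"delta_pos":[0,0,-15],"turn":0},
    {"claw":28,"delta_pos":[0,0,-15],"turn":0},
  ],
)

```text
clock: 8.08
eef_pos: [588.2, 45.9, 172.3]
tcp_rot: [3.14, -0.0, 1.555]
contact_force: [-0.3, 0.1, -0.5]
opening: 0.369
grasp_force: 21.4
```

```bash
python3 - <<'E'
from rig import *
from h import *
s=sense();print(s["eef_pos"],s["tcp_rot"],s["clock"])
d={n:grab_frame(n) for n in("scene","side")};pickle.dump(d,open("f2.pkl","wb"))
out=[cv2.resize(d[n]["img"][y:y+150,x:x+130],None,fx=3,fy=3,interpolation=cv2.INTER_CUBIC)[:,:,::-1] for n,(x,y) in (("scene",(170,120)),("side",(185,145)))]
cv2.imwrite("pics/c3.png",np.hstack(out))
E
```

```text
[588.1527681   45.85225253 172.34218628] [ 3.14034439e+00 -1.06026204e-04  1.55469803e+00] 8.0833
```

View pics/c3.png

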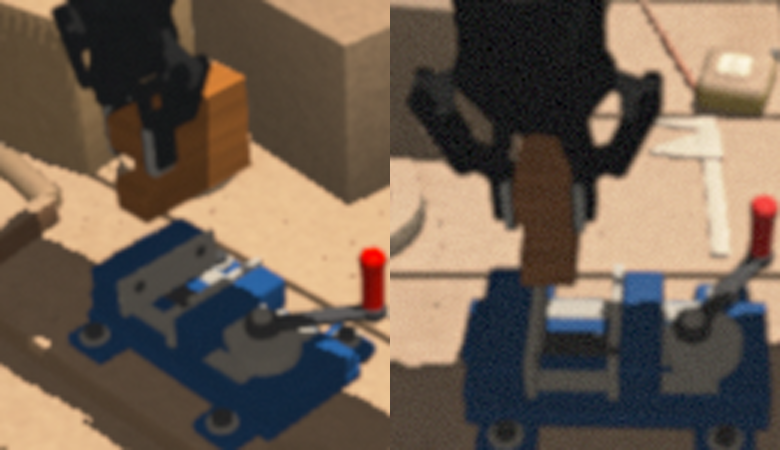

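The block is lifted but still level, so the pads' friction is stopping it from swinging. I'll lower it to just above the bed, away from the fixed jaw, and try a looser grip.

Emit:
step_arm(
  motion=[
    {"claw":28,"delta_pos":[0,-6,20],"turn":0},
    {"claw":28,"delta_pos":[0,0,25],"turn":0},
    {"claw":28,"delta_pos":[0,0,25],"turn":0},
    {"claw":28,"delta_pos":[0,0,15],"turn":0},
    {"claw":31.2,"delta_pos":[0,0,0],"turn":0},
    {"claw":31.2,"delta_pos":[0,0,0],"turn":0},
  ],
)

```text
clock: 8.68
eef_pos: [581.2, 45.9, 84.6]
tcp_rot: [-3.14, 0.0, 1.555]
contact_force: [0.7, -0.5, -0.5]
opening: 0.369
grasp_force: 21.4
```

Emit:
step_arm(
  motion=[
    {"claw":31.5,"delta_pos":[0,0,0],"turn":0},
    {"claw":31.5,"delta_pos":[0,0,0],"turn":0},
  ],
)

```text
clock: 8.85
eef_pos: [582.9, 46.0, 86.6]
tcp_rot: [3.139, -0.0, 1.555]
contact_force: [1.0, -0.3, -1.8]
opening: 0.373
grasp_force: 21.4
```

Emit:
step_arm(
  motion=[
    {"claw":31.8,"delta_pos":[0,0,0],"turn":0},
    {"claw":31.8,"delta_pos":[0,0,0],"turn":0},
  ],
)

```text
clock: 9.02
eef_pos: [582.5, 46.0, 86.3]
tcp_rot: [3.14, -0.0, 1.555]
contact_force: [-0.6, -0.2, -1.0]
opening: 0.373
grasp_force: 15.0
```

Emit:
step_arm(
  motion=[
    {"claw":31.8,"delta_pos":[0,0,-15],"turn":0},
    {"claw":31.8,"delta_pos":[0,0,-15],"turn":0},
    {"claw":32,"delta_pos":[0,0,0],"turn":0},
    {"claw":32,"delta_pos":[0,0,0],"turn":0},
  ],
)

```text
clock: 9.35
eef_pos: [582.7, 46.0, 116.2]
tcp_rot: [3.139, -0.0, 1.555]
contact_force: [0.1, 0.0, -0.8]
opening: 0.373
grasp_force: 1.8
```

Emit:
step_arm(
  motion=[
    {"claw":32.1,"delta_pos":[0,0,0],"turn":0},
    {"claw":32.1,"delta_pos":[0,0,0],"turn":0},
  ],
)

```text
clock: 9.52
eef_pos: [581.9, 46.1, 114.9]
tcp_rot: [3.141, -0.0, 1.555]
contact_force: [1.3, -0.3, 1.6]
opening: 0.374
grasp_force: 1.7
```

```bash
cat >> h.py <<'E'
def ori(f):
    H=hsv(f);return big((H[...,0]>=4)&(H[...,0]<16)&(H[...,1]>150)&(H[...,2]>35)) 
E
python3 - <<'E'
from rig import *
from h import *
s=sense();print(s["eef_pos"],s["grasp_force"],s["opening"],s["clock"])
d={n:grab_frame(n) for n in("scene",)};pickle.dump(d,open("f3.pkl","wb"))
d2=pickle.load(open("f2.pkl","rb"))
for f in(d2["scene"],d["scene"]):
    m=ori(f);ys,xs=np.nonzero(m);print(m.sum(),xs.min(),xs.max(),ys.min(),ys.max(),cv2.minAreaRect(np.c_[xs,ys].astype(np.float32)))
E
```

```text
[581.91349739  46.06160495 114.88588271] 1.7399564757943153 0.3737648472695623 9.5167
1159 206 252 141 192 ((230.6110382080078, 166.21551513671875), (36.23244857788086, 55.682132720947266), 62.74467086791992)
1056 204 252 180 218 ((228.0861358642578, 201.00982666015625), (40.35920715332031, 40.291202545166016), 17.818889617919922)
```

Emit:
step_arm(
  motion=[
    {"claw":32,"delta_pos":[0,0,-6],"turn":0},
    {"claw":32,"delta_pos":[0,0,-6],"turn":0},
    {"claw":32,"delta_pos":[0,0,-6],"turn":0},
    {"claw":32,"delta_pos":[0,0,-6],"turn":0},
  ],
)

```text
clock: 9.9
eef_pos: [581.8, 45.9, 139.9]
tcp_rot: [-3.141, 0.0, 1.555]
contact_force: [-0.2, 0.2, -0.9]
opening: 0.374
grasp_force: 0.6
```

```bash
cat > look.py <<'E'
import sys
from rig import *
from h import *
n=sys.argv[1]
s=sense();print(s["eef_pos"],s["grasp_force"],s["opening"],s["clock"])
d={n:grab_frame(n) for n in("scene","side")};pickle.dump(d,open(f"f{n}.pkl","wb"))
out=[cv2.resize(d[n]["img"][y:y+150,x:x+130],None,fx=3,fy=3,interpolation=cv2.INTER_CUBIC)[:,:,::-1] for n,(x,y) in (("scene",(170,120)),("side",(185,145)))]
cv2.imwrite(f"pics/c{n}.png",np.hstack(out))
E
python3 look.py 4
```

```text
[581.83703354  45.88570614 139.85362233] 0.6126306520309299 0.3736806347694378 9.9
```

View pics/c4.png

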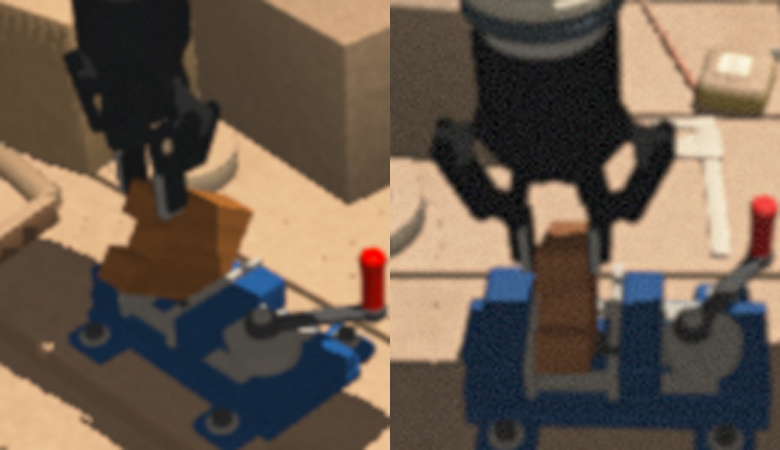

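The block has pivoted the right way, with the −y end dropped, but it has slipped down in the loose pads. I'll tighten the grip and measure its tilt from the outline corners.

Emit:
step_arm(
  motion=[
    {"claw":31,"delta_pos":[0,0,0],"turn":0},
    {"claw":28,"delta_pos":[0,0,0],"turn":0},
    {"claw":28,"delta_pos":[0,0,0],"turn":0},
  ],
)

```text
clock: 10.25
eef_pos: [582.8, 46.4, 140.4]
tcp_rot: [3.14, -0.001, 1.555]
contact_force: [-0.1, 2.3, 9.3]
opening: 0.372
grasp_force: 19.2
```

```bash
cat >> h.py <<'E'
def onx(f,uv,x):
    c,d=ray(f,uv); return c+d*((x-c[0])/d[:,0])[:,None]
E
cat > poly.py <<'E'
import sys
from rig import *
from h import *
f=grab_frame("scene");s=sense();print(s["eef_pos"].round(1),s["grasp_force"],s["clock"])
xb=float(sys.argv[1])
m=ori(f).astype(np.uint8)
c=max(cv2.findContours(m,cv2.RETR_EXTERNAL,cv2.CHAIN_APPROX_NONE)[0],key=len)
p=cv2.approxPolyDP(c,2,True)[:,0].astype(float)
for u,a,b in zip(p,onx(f,p,xb-16),onx(f,p,xb+16)): print(u,"near",a[1:].round(),"far",b[1:].round())
E
python3 poly.py 582
```

```text
[582.8  46.4 140.4] 19.241538397036493 10.3
[214. 180.] near [ 73. 173.] far [ 49. 147.]
[211. 189.] near [ 83. 156.] far [ 59. 129.]
[216. 193.] near [ 72. 141.] far [ 48. 113.]
[212. 203.] near [ 85. 123.] far [62. 94.]
[206. 203.] near [100. 131.] far [ 77. 103.]
[203. 211.] near [110. 116.] far [88. 88.]
[210. 216.] near [95. 95.] far [71. 65.]
[231. 218.] near [40. 57.] far [14. 26.]
[243. 211.] near [ 5. 56.] far [-23.  24.]
[252. 190.] near [-27.  96.] far [-56.  66.]
[240. 184.] near [  6. 129.] far [-21. 100.]
[233. 184.] near [ 25. 139.] far [ -1. 111.]
[232. 189.] near [ 29. 128.] far [  3. 100.]
[224. 194.] near [ 52. 127.] far [27. 99.]
[220. 191.] near [ 62. 140.] far [ 37. 112.]
[219. 182.] near [ 61. 162.] far [ 36. 135.]
```

Measured tilt is about 35°, with the pads at the block's upper +y corner. I'll lift it and press its end face against the left end of the fixed jaw to turn it further.

Emit:
step_arm(
  motion=[
    {"claw":28,"delta_pos":[0,0,0],"turn":0},
    {"claw":28,"delta_pos":[0,0,-10],"turn":0},
    {"claw":28,"delta_pos":[0,0,-20],"turn":0},
    {"claw":28,"delta_pos":[0,0,-25],"turn":0},
    {"claw":28,"delta_pos":[0,0,0],"turn":0},
  ],
  force=40,
)

```text
clock: 10.72
eef_pos: [584.2, 46.0, 198.8]
tcp_rot: [3.136, -0.0, 1.555]
contact_force: [1.5, -0.5, -0.9]
opening: 0.361
grasp_force: 40.5
```

```bash
python3 poly.py 583
```

```text
[583.4  46.  196.9] 40.5311358673498 10.7667
[210. 156.] near [ 75. 229.] far [ 51. 205.]
[207. 165.] near [ 85. 213.] far [ 61. 189.]
[213. 170.] near [ 72. 195.] far [ 47. 170.]
[208. 180.] near [ 87. 179.] far [ 63. 153.]
[202. 179.] near [101. 189.] far [ 78. 163.]
[200. 188.] near [109. 172.] far [ 86. 145.]
[208. 193.] near [ 91. 150.] far [ 68. 123.]
[238. 198.] near [15. 96.] far [-12.  66.]
[250. 168.] near [-26. 153.] far [-55. 125.]
[242. 163.] near [ -5. 175.] far [-33. 149.]
[230. 161.] near [ 27. 195.] far [  0. 170.]
[227. 167.] near [ 36. 185.] far [ 10. 159.]
[219. 169.] near [ 57. 190.] far [ 32. 165.]
[216. 157.] near [ 61. 220.] far [ 36. 196.]
```

Emit:
step_arm(
  motion=[
    {"claw":28,"delta_pos":[28,13,0],"turn":0},
    {"claw":28,"delta_pos":[28,14,0],"turn":0},
    {"claw":28,"delta_pos":[28,14,0],"turn":0},
    {"claw":28,"delta_pos":[0,0,20],"turn":0},
    {"claw":28,"delta_pos":[0,0,22],"turn":0},
    {"claw":28,"delta_pos":[0,0,10],"turn":0},
    {"claw":28,"delta_pos":[-10,0,0],"turn":0},
    {"claw":28,"delta_pos":[0,0,0],"turn":0},
  ],
)

```text
clock: 11.43
eef_pos: [623.7, 118.7, 141.8]
tcp_rot: [-3.14, -0.001, 1.554]
contact_force: [-0.6, 1.8, -1.1]
opening: 0.359
grasp_force: 40.9
```

Emit:
step_arm(
  motion=[
    {"claw":28,"delta_pos":[-10,0,0],"turn":0},
    {"claw":28,"delta_pos":[-10,0,0],"turn":0},
  ],
)

```text
clock: 11.6
eef_pos: [626.3, 101.8, 146.2]
tcp_rot: [3.136, -0.006, 1.553]
contact_force: [-5.0, 20.6, 30.8]
opening: 0.364
grasp_force: 47.4
```

Emit:
step_arm(
  motion=[
    {"claw":28,"delta_pos":[-8,0,0],"turn":0},
    {"claw":28,"delta_pos":[-8,0,0],"turn":0},
  ],
)

```text
clock: 11.77
eef_pos: [627.2, 85.4, 148.0]
tcp_rot: [3.133, -0.006, 1.553]
contact_force: [-6.1, 10.9, 32.7]
opening: 0.361
grasp_force: 49.4
```

```bash
python3 poly.py 624
```

```text
[626.8  83.7 147.8] 47.150517229456455 11.8167
[183. 176.] near [116. 186.] far [ 95. 161.]
[178. 184.] near [130. 174.] far [110. 149.]
[182. 191.] near [124. 154.] far [103. 128.]
[175. 199.] near [143. 144.] far [123. 118.]
[169. 197.] near [156. 156.] far [136. 131.]
[163. 205.] near [172. 146.] far [153. 120.]
[200. 228.] near [95. 41.] far [73. 10.]
[215. 200.] near [45. 88.] far [21. 60.]
[201. 189.] near [ 78. 134.] far [ 55. 108.]
[194. 191.] near [ 95. 139.] far [ 73. 112.]
[189. 179.] near [103. 172.] far [ 81. 147.]
```

Emit:
step_arm(
  motion=[
    {"claw":28,"delta_pos":[0,0,0],"turn":0},
    {"claw":28,"delta_pos":[-8,0,0],"turn":0},
    {"claw":28,"delta_pos":[-8,0,0],"turn":0},
  ],
  force=24,
)

```text
clock: 12.07
eef_pos: [626.6, 68.5, 147.7]
tcp_rot: [3.133, -0.003, 1.554]
contact_force: [-2.2, 3.7, 17.7]
opening: 0.363
grasp_force: 45.4
```

Emit:
step_arm(
  motion=[
    {"claw":28,"delta_pos":[-8,0,0],"turn":0},
    {"claw":28,"delta_pos":[-8,0,0],"turn":0},
  ],
)

```text
clock: 12.23
eef_pos: [625.3, 51.2, 146.1]
tcp_rot: [3.136, -0.002, 1.554]
contact_force: [-0.6, 4.2, 12.7]
opening: 0.362
grasp_force: 43.5
```

```bash
python3 poly.py 627
```

```text
[625.1  49.7 145.9] 43.76789018511772 12.2833
[195. 169.] near [ 83. 185.] far [ 60. 161.]
[189. 174.] near [ 99. 181.] far [ 77. 156.]
[191. 182.] near [ 97. 161.] far [ 75. 135.]
[185. 187.] near [113. 157.] far [ 92. 131.]
[178. 185.] near [129. 169.] far [108. 145.]
[172. 192.] near [145. 161.] far [125. 136.]
[186. 218.] near [123.  83.] far [103.  55.]
[197. 225.] near [99. 50.] far [77. 20.]
[218. 203.] near [36. 74.] far [11. 45.]
[210. 185.] near [ 51. 129.] far [ 27. 103.]
[204. 182.] near [ 65. 144.] far [ 42. 118.]
[203. 172.] near [ 64. 169.] far [ 41. 144.]
```

θ is now about 69° and the lower corner lies outboard of the grip, so pressing down will square the block up. I'll carry it over the bed and lower it.

Emit:
step_arm(
  motion=[
    {"claw":28,"delta_pos":[0,0,-15],"turn":0},
    {"claw":28,"delta_pos":[0,0,-25],"turn":0},
    {"claw":28,"delta_pos":[-20,-14,0],"turn":0},
    {"claw":28,"delta_pos":[-21,-15,0],"turn":0},
    {"claw":28,"delta_pos":[-21,-15,0],"turn":0},
    {"claw":28,"delta_pos":[0,0,0],"turn":0},
  ],
)

```text
clock: 12.78
eef_pos: [575.1, -13.6, 182.9]
tcp_rot: [-3.14, 0.002, 1.553]
contact_force: [-0.1, -0.0, -1.8]
opening: 0.359
grasp_force: 41.7
```

```bash
python3 poly.py 580
```

```text
[576.7 -12.3 183.1] 41.68505743145943 12.8333
[236. 150.] near [ 11. 215.] far [-17. 190.]
[226. 156.] near [ 38. 213.] far [ 12. 189.]
[229. 162.] near [ 32. 196.] far [  6. 171.]
[224. 167.] near [ 46. 191.] far [ 20. 166.]
[216. 166.] near [ 66. 203.] far [ 41. 178.]
[210. 171.] near [ 82. 199.] far [ 58. 174.]
[224. 201.] near [ 56. 112.] far [30. 83.]
[233. 207.] near [33. 84.] far [ 7. 54.]
[254. 186.] near [-32. 105.] far [-61.  75.]
[247. 166.] near [-16. 164.] far [-44. 137.]
[242. 163.] near [ -2. 178.] far [-30. 152.]
[241. 153.] near [ -2. 202.] far [-30. 177.]
```

Emit:
step_arm(
  motion=[
    {"claw":28,"delta_pos":[13,4,10],"turn":0},
    {"claw":28,"delta_pos":[0,0,20],"turn":0},
    {"claw":28,"delta_pos":[0,0,20],"turn":0},
    {"claw":28,"delta_pos":[0,0,5],"turn":0},
    {"claw":28,"delta_pos":[0,0,0],"turn":0},
  ],
)

```text
clock: 13.25
eef_pos: [583.8, 2.8, 127.8]
tcp_rot: [3.14, 0.002, 1.556]
contact_force: [-2.5, -3.2, 9.0]
opening: 0.361
grasp_force: 44.5
```

Emit:
step_arm(
  motion=[
    {"claw":28,"delta_pos":[-4,0,5],"turn":0},
    {"claw":28,"delta_pos":[-4,0,4],"turn":0},
  ],
)

```text
clock: 13.42
eef_pos: [585.5, -5.6, 121.1]
tcp_rot: [3.136, 0.002, 1.556]
contact_force: [-3.8, -13.8, 32.5]
opening: 0.361
grasp_force: 51.3
```

Emit:
step_arm(
  motion=[
    {"claw":28,"delta_pos":[-4,0,4],"turn":0},
    {"claw":28,"delta_pos":[-3,0,3],"turn":0},
  ],
)

```text
clock: 13.58
eef_pos: [585.8, -13.3, 114.4]
tcp_rot: [3.135, 0.003, 1.556]
contact_force: [-1.9, -8.7, 18.3]
opening: 0.36
grasp_force: 54.3
```

```bash
python3 poly.py 580
```

```text
[585.7 -13.7 113.9] 55.603165275533684 13.6333
[234. 173.] near [ 22. 165.] far [ -5. 138.]
[227. 178.] near [ 41. 162.] far [ 15. 136.]
[227. 185.] near [ 43. 146.] far [ 17. 119.]
[224. 188.] near [ 52. 143.] far [ 26. 115.]
[216. 185.] near [ 71. 161.] far [ 47. 134.]
[210. 191.] near [ 88. 155.] far [ 64. 128.]
[217. 224.] near [81. 66.] far [57. 35.]
[222. 227.] near [69. 51.] far [44. 19.]
[227. 220.] near [53. 61.] far [28. 29.]
[245. 210.] near [ 0. 57.] far [-28.  25.]
[247. 206.] near [-7. 64.] far [-35.  33.]
[240. 177.] near [  6. 147.] far [-21. 120.]
```

Emit:
step_arm(
  motion=[
    {"claw":28,"delta_pos":[-1,0,3],"turn":0},
    {"claw":28,"delta_pos":[0,0,2],"turn":0},
  ],
)

```text
clock: 13.8
eef_pos: [586.5, -16.1, 111.0]
tcp_rot: [3.133, 0.006, 1.557]
contact_force: [-8.9, -29.6, 53.8]
opening: 0.361
grasp_force: 61.7
```

Emit:
step_arm(
  motion=[
    {"claw":28,"delta_pos":[0,0,2],"turn":0},
    {"claw":28,"delta_pos":[0,0,0],"turn":0},
  ],
)

```text
clock: 13.97
eef_pos: [586.5, -17.0, 109.7]
tcp_rot: [3.133, 0.007, 1.557]
contact_force: [-6.7, -29.0, 44.0]
opening: 0.359
grasp_force: 62.6
```

```bash
python3 poly.py 582
```

```text
[586.5 -17.  109.7] 62.57454704144038 14.0167
[235. 173.] near [ 17. 162.] far [-10. 135.]
[228. 179.] near [ 37. 157.] far [ 11. 130.]
[229. 184.] near [ 36. 144.] far [ 10. 116.]
[226. 187.] near [ 45. 141.] far [ 19. 113.]
[217. 185.] near [ 67. 158.] far [ 43. 131.]
[211. 191.] near [ 84. 152.] far [ 60. 125.]
[217. 224.] near [80. 65.] far [56. 33.]
[222. 227.] near [67. 49.] far [43. 17.]
[224. 222.] near [61. 58.] far [36. 27.]
[247. 206.] near [-8. 62.] far [-36.  31.]
[241. 177.] near [  2. 144.] far [-26. 117.]
```

Emit:
step_arm(
  motion=[
    {"claw":34,"delta_pos":[0,0,-2],"turn":0},
    {"claw":45,"delta_pos":[0,0,0],"turn":0},
    {"claw":60,"delta_pos":[0,0,0],"turn":0},
    {"claw":60,"delta_pos":[0,0,0],"turn":0},
    {"claw":60,"delta_pos":[0,0,-30],"turn":0},
    {"claw":60,"delta_pos":[0,0,-40],"turn":0},
    {"claw":60,"delta_pos":[-30,0,0],"turn":0},
    {"claw":60,"delta_pos":[-30,0,0],"turn":0},
  ],
)

```text
clock: 14.68
eef_pos: [582.8, -72.2, 178.3]
tcp_rot: [3.138, 0.0, 1.558]
contact_force: [-0.4, -0.2, -0.9]
opening: 0.702
grasp_force: 0.0
```

```bash
python3 poly.py 582; python3 look.py 5 
```

```text
[581.8 -77.3 177.1] 0.0 14.7333
[238. 175.] near [ 10. 153.] far [-18. 126.]
[229. 178.] near [ 34. 158.] far [  8. 131.]
[230. 184.] near [ 33. 143.] far [  7. 115.]
[227. 187.] near [ 42. 140.] far [ 16. 112.]
[220. 184.] near [ 59. 156.] far [ 34. 129.]
[212. 187.] near [ 80. 160.] far [ 56. 133.]
[216. 220.] near [81. 76.] far [57. 45.]
[222. 227.] near [67. 49.] far [43. 17.]
[224. 222.] near [61. 58.] far [36. 27.]
[248. 206.] near [-11.  61.] far [-40.  29.]
[245. 178.] near [ -9. 136.] far [-37. 108.]
[581.77642538 -77.28663184 177.10657463] 0.0 0.702743891911928 14.7333
```

View pics/c5.png

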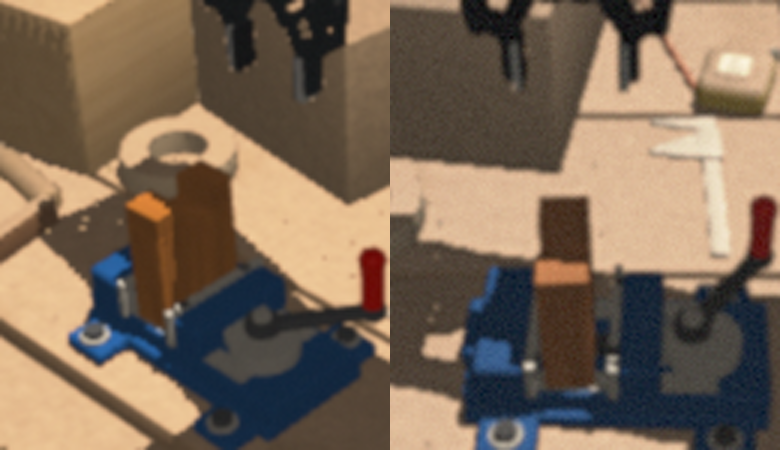

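The block now stands slot-up on the bed near the fixed jaw, with its top at crop (130–235, 165–210). I'll check its y centring at z = 130.

```bash
python3 - <<'E'
from h import *
d=pickle.load(open("f5.pkl","rb"))
S=d["scene"];print(onz(S,[(212,187),(245,178),(238,175),(220,184),(229,178)],130).round(1))
B=d["side"]; c=lambda u,v:((u-390)/3+185,v/3+145)
print("side top: near-left,near-right,far-left,far-right",onz(B,[c(537,264),c(593,266),c(542,199),c(589,199)],130).round(1))
E
```

```text
[[601.2  53.9 130. ]
 [573.1 -15.4 130. ]
 [593.2 -13.6 130. ]
 [596.8  35.3 130. ]
 [599.4   7.2 130. ]]
side top: near-left,near-right,far-left,far-right [[597.3  43.4 130. ]
 [563.9  44.9 130. ]
 [598.4 -12.8 130. ]
 [568.8 -12.9 130. ]]
```

The centring looks good, within a few mm. Now back to the lever handle.

Emit:
step_arm(
  motion=[
    {"claw":85,"delta_pos":[9,-32,0],"turn":0},
    {"claw":85,"delta_pos":[9,-32,0],"turn":0},
    {"claw":85,"delta_pos":[9,-32,0],"turn":0},
    {"claw":85,"delta_pos":[9,-32,0],"turn":0},
    {"claw":85,"delta_pos":[0,0,0],"turn":0.12},
    {"claw":85,"delta_pos":[0,0,0],"turn":0.12},
    {"claw":85,"delta_pos":[0,0,0],"turn":0.12},
    {"claw":85,"delta_pos":[0,0,0],"turn":0.12},
  ],
)

```text
clock: 15.5
eef_pos: [453.2, -33.8, 175.8]
tcp_rot: [-3.141, -0.0, 1.07]
contact_force: [0.2, -0.8, -0.6]
opening: 0.99
grasp_force: 0.0
```

Emit:
step_arm(
  motion=[
    {"claw":85,"delta_pos":[0,0,0],"turn":0.12},
    {"claw":85,"delta_pos":[0,0,0],"turn":0.12},
    {"claw":85,"delta_pos":[0,0,0],"turn":0.12},
    {"claw":85,"delta_pos":[0,0,0],"turn":0.12},
    {"claw":85,"delta_pos":[0,0,0],"turn":0.12},
    {"claw":85,"delta_pos":[0,0,0],"turn":0.12},
    {"claw":85,"delta_pos":[0,0,0],"turn":0.12},
    {"claw":85,"delta_pos":[0,0,0],"turn":0.12},
  ],
)

```text
clock: 16.17
eef_pos: [453.2, -33.9, 175.6]
tcp_rot: [-3.141, 0.001, 0.11]
contact_force: [0.1, -0.4, -0.5]
opening: 0.998
grasp_force: 0.0
```

Emit:
step_arm(
  motion=[
    {"claw":85,"delta_pos":[0,0,0],"turn":0.12},
    {"claw":85,"delta_pos":[0,0,0],"turn":0},
  ],
)

```text
clock: 16.33
eef_pos: [453.3, -34.0, 175.6]
tcp_rot: [-3.141, 0.001, -0.01]
contact_force: [-0.3, 0.2, 0.1]
opening: 0.995
grasp_force: 0.0
```

```bash
python3 - <<'E'
from rig import *
from h import *
f=grab_frame("wrist");s=sense();print(s["eef_pos"],s["tcp_rot"])
m=red(f);ys,xs=np.nonzero(m);print(m.sum(),xs.min(),xs.max(),ys.min(),ys.max(),onz(f,[[xs.mean(),ys.mean()]],85))
d=pickle.load(open("f5.pkl","rb"));p=[]
for n in d:
    H=hsv(d[n]);m=big(((H[...,0]<5)|(H[...,0]>174))&(H[...,1]>180)&(H[...,2]>60));p.append(np.argwhere(m).mean(0)[::-1])
print(p,tri([d["scene"],d["side"]],p))
E
```

```text
[453.31116219 -34.10238499 175.73758941] [-3.14115658e+00  1.15126697e-03 -2.47044238e-03]
367 279 302 201 226 [[452.71625381 -42.54069975  85.        ]]
[array([293.56198347, 212.85123967]), array([308.6746988 , 220.65060241])] [456.02963849 -39.72527712  79.63624283]
```

Emit:
step_arm(
  motion=[
    {"claw":85,"delta_pos":[0.5,6.5,30],"turn":0},
    {"claw":85,"delta_pos":[0,0,35],"turn":0},
    {"claw":85,"delta_pos":[0,0,28],"turn":0},
    {"claw":85,"delta_pos":[0,0,14],"turn":0},
    {"claw":10,"delta_pos":[0,0,0],"turn":0},
    {"claw":10,"delta_pos":[0,0,0],"turn":0},
    {"claw":10,"delta_pos":[0,0,0],"turn":0},
    {"claw":10,"delta_pos":[0,0,0],"turn":0},
  ],
  force=30,
)

```text
clock: 17.05
eef_pos: [455.1, -41.4, 70.4]
tcp_rot: [3.141, -0.002, -0.004]
contact_force: [-0.4, -1.0, 0.7]
opening: 0.45
grasp_force: 0.0
```

Emit:
step_arm(
  motion=[
    {"claw":10,"delta_pos":[0,0,0],"turn":0},
    {"claw":10,"delta_pos":[0,0,0],"turn":0},
    {"claw":10,"delta_pos":[0,0,0],"turn":0},
    {"claw":10,"delta_pos":[0,0,0],"turn":0},
  ],
)

```text
clock: 17.38
eef_pos: [454.9, -41.3, 70.4]
tcp_rot: [-3.141, -0.002, -0.005]
contact_force: [-0.5, 4.2, 6.5]
opening: 0.206
grasp_force: 29.0
```

Emit:
step_arm(
  motion=[
    {"claw":10,"delta_pos":[-8.6,-8.2,0],"turn":0},
    {"claw":10,"delta_pos":[-7.3,-9.4,0],"turn":0},
    {"claw":10,"delta_pos":[-5.8,-10.5,0],"turn":0},
    {"claw":10,"delta_pos":[-4.1,-11,0],"turn":0},
    {"claw":10,"delta_pos":[-2.5,-11.6,0],"turn":0},
    {"claw":10,"delta_pos":[-0.7,-11.9,0],"turn":0},
  ],
)

```text
clock: 17.88
eef_pos: [423.5, 20.7, 69.5]
tcp_rot: [3.14, 0.002, -0.005]
contact_force: [-5.1, -8.6, 0.2]
opening: 0.204
grasp_force: 29.3
```

Emit:
step_arm(
  motion=[
    {"claw":10,"delta_pos":[1.1,-11.9,0],"turn":0},
    {"claw":10,"delta_pos":[2.8,-11.6,0],"turn":0},
    {"claw":10,"delta_pos":[4.6,-11,0],"turn":0},
    {"claw":10,"delta_pos":[6.1,-10.2,0],"turn":0},
  ],
)

```text
clock: 18.22
eef_pos: [438.4, 65.5, 69.4]
tcp_rot: [3.14, 0.003, -0.005]
contact_force: [-4.9, -6.7, 2.7]
opening: 0.205
grasp_force: 30.1
```

Emit:
step_arm(
  motion=[
    {"claw":10,"delta_pos":[7.6,-9.2,0],"turn":0},
    {"claw":10,"delta_pos":[5,-5.2,0],"turn":0},
    {"claw":10,"delta_pos":[0,0,0],"turn":0},
  ],
  force=50,
)

```text
clock: 18.47
eef_pos: [451.9, 80.6, 69.4]
tcp_rot: [3.141, 0.003, -0.005]
contact_force: [-3.8, 2.7, 1.2]
opening: 0.201
grasp_force: 48.8
```

Emit:
step_arm(
  motion=[
    {"claw":10,"delta_pos":[4,-4,0],"turn":0},
    {"claw":10,"delta_pos":[0,0,0],"turn":0},
  ],
)

```text
clock: 18.63
eef_pos: [456.2, 83.8, 69.4]
tcp_rot: [3.141, 0.002, -0.005]
contact_force: [-2.9, -3.1, 0.1]
opening: 0.202
grasp_force: 49.1
```

Emit:
step_arm(
  motion=[
    {"claw":10,"delta_pos":[2,-1.5,0],"turn":0},
    {"claw":10,"delta_pos":[0,0,0],"turn":0},
  ],
)

```text
clock: 18.8
eef_pos: [457.7, 85.1, 69.3]
tcp_rot: [3.141, 0.002, -0.005]
contact_force: [-4.9, -4.5, 1.5]
opening: 0.203
grasp_force: 49.2
```

Emit:
step_arm(
  motion=[
    {"claw":10,"delta_pos":[2,-1.5,0],"turn":0},
    {"claw":10,"delta_pos":[0,0,0],"turn":0},
  ],
)

```text
clock: 18.97
eef_pos: [459.5, 86.4, 69.3]
tcp_rot: [3.14, 0.003, -0.005]
contact_force: [-4.2, -5.6, 2.2]
opening: 0.201
grasp_force: 49.3
```

Emit:
step_arm(
  motion=[
    {"claw":10,"delta_pos":[2,-1.5,0],"turn":0},
    {"claw":10,"delta_pos":[0,0,0],"turn":0},
  ],
)

```text
clock: 19.13
eef_pos: [461.1, 87.5, 69.3]
tcp_rot: [3.14, 0.004, -0.005]
contact_force: [-4.9, -8.6, 4.4]
opening: 0.207
grasp_force: 49.4
```

Emit:
step_arm(
  motion=[
    {"claw":10,"delta_pos":[2,-1.5,0],"turn":0},
    {"claw":10,"delta_pos":[0,0,0],"turn":0},
  ],
)

```text
clock: 19.3
eef_pos: [462.0, 88.3, 69.2]
tcp_rot: [3.139, 0.006, -0.005]
contact_force: [-8.9, -13.6, 8.2]
opening: 0.2
grasp_force: 49.8
```

Emit:
step_arm(
  motion=[
    {"claw":10,"delta_pos":[2.5,-1,0],"turn":0},
    {"claw":10,"delta_pos":[0,0,0],"turn":0},
  ],
)

```text
clock: 19.47
eef_pos: [463.3, 88.9, 69.1]
tcp_rot: [3.138, 0.008, -0.004]
contact_force: [-13.2, -15.0, 13.8]
opening: 0.2
grasp_force: 50.0
```

Emit:
step_arm(
  motion=[
    {"claw":10,"delta_pos":[2,-0.5,0],"turn":0},
    {"claw":10,"delta_pos":[0,0,0],"turn":0},
  ],
)

```text
clock: 19.63
eef_pos: [464.0, 89.3, 69.0]
tcp_rot: [3.138, 0.011, -0.005]
contact_force: [-18.3, -13.7, 18.7]
opening: 0.198
grasp_force: 50.3
```

Emit:
step_arm(
  motion=[
    {"claw":30,"delta_pos":[0,0,0],"turn":0},
    {"claw":60,"delta_pos":[0,0,0],"turn":0},
    {"claw":85,"delta_pos":[0,0,0],"turn":0},
    {"claw":85,"delta_pos":[0,0,0],"turn":0},
    {"claw":85,"delta_pos":[0,0,-20],"turn":0},
    {"claw":85,"delta_pos":[0,0,-35],"turn":0},
    {"claw":85,"delta_pos":[0,0,-35],"turn":0},
    {"claw":85,"delta_pos":[-20,0,-30],"turn":0},
  ],
)

```text
clock: 20.3
eef_pos: [452.9, 92.2, 192.0]
tcp_rot: [-3.141, -0.005, -0.005]
contact_force: [-0.4, 0.5, 0.2]
opening: 0.996
grasp_force: 0.0
```

Emit:
step_arm(
  motion=[
    {"claw":85,"delta_pos":[-25,20,-30],"turn":0},
    {"claw":85,"delta_pos":[-25,30,-30],"turn":0},
    {"claw":85,"delta_pos":[0,0,0],"turn":0},
  ],
)

```text
clock: 20.55
eef_pos: [403.3, 45.7, 247.4]
tcp_rot: [3.141, -0.005, -0.005]
contact_force: [1.6, 1.1, -0.4]
opening: 0.994
grasp_force: 0.0
```

```bash
python3 look.py 6; python3 poly.py 586
```

```text
[403.25036618  45.73533367 247.44855987] 0.0 0.9937153432075726 20.55
[404.9  47.7 243.5] 0.0 20.7
[239. 174.] near [  3. 151.] far [-24. 124.]
[229. 177.] near [ 31. 157.] far [  5. 130.]
[230. 183.] near [ 30. 142.] far [  4. 114.]
[226. 186.] near [ 41. 140.] far [ 16. 112.]
[220. 182.] near [ 56. 157.] far [ 31. 130.]
[212. 186.] near [ 77. 158.] far [ 53. 132.]
[218. 224.] near [74. 59.] far [50. 28.]
[220. 219.] near [67. 68.] far [43. 38.]
[247. 203.] near [-13.  66.] far [-41.  35.]
[245. 178.] near [-13. 133.] far [-41. 105.]
```

View pics/c6.png

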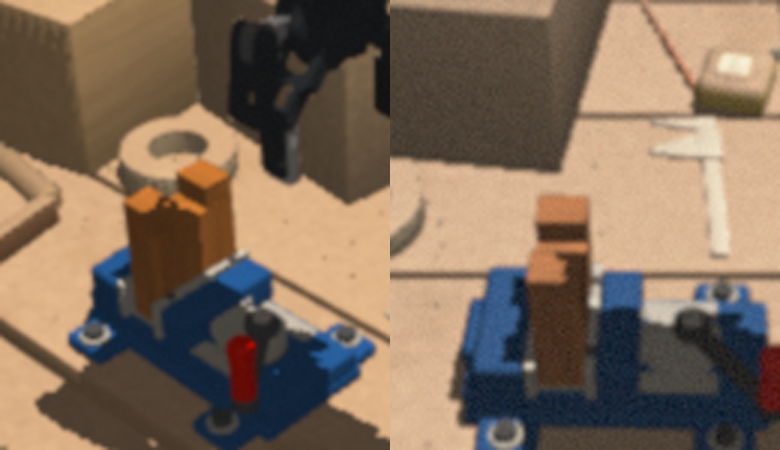

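The block stands upright with its slot on top at crop (130–230, 165–210). Its right edge is vertical (y = −13 at both z = 66 and z = 133), and the jaw is shut against it. The lever is back at front left and the tools seen in these views look unmoved.

```bash
python3 -c "
from rig import *
print(sign_off())"
```

```text
the job is handed in; nothing more can be done
None
```

The neck block now stands slot-up on the vice bed, about 3 mm off the middle of the jaws by camera measurement. The lever was swung back to about 23 N at the handle and released. I handed the job in at about 21 s of the 66 s allowed, but the hand-in gave no verdict.

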